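# Reverse the ratchet of the jar press and wind its plate down

### The arm

A 6-joint arm with a two-finger parallel gripper is mounted at the origin on a cart in front of the work surface, level with it; the furniture and walls round the work are solid. World frame = base frame: x ahead of the robot, y to its left, z up, the work surface at z = 0. Lengths are in m, angles in rad, forces in N, time in s.
With the tool pointing down it reaches from about 0.35 to 0.8 m from the base axis. Payload 7.3 kg.
Tool frame: the origin (TCP) lies at the very end of the fingers, on their centre line; the grasp point (between the pads) lies 19 mm behind it; z points along the fingers, y is the line along which they close (so a half turn about z gives the same grasp; the last joint's range is limited). The gripper opens to 85 mm and grips with 20 to 120 N. Pads are 22 mm wide; open, the fingers measure 114 mm over their backs; the gripper's body (76 mm by 85 mm) begins 54 mm behind the grasp point. The pads swing forward as they close: fully open they stand 13 mm farther back than shut.
Start: joints at [1.008, 0.342, 1.524, -0, 1.275, -0.146], TCP at [0.213, 0.48, 0.231] pointing down, gripper open.
Joint ranges: [-2.53, 2.53], [-0.77, 2.02], [0.04, 2.7], [-1, 4.14], [0.28, 2.66], [-3.11, 3.11]. Speed limits (rad/s): [2.57, 2.57, 3.14, 3.14, 3.14, 3.14].

### API

Orientations are given as a 3x3 rotation matrix whose columns are the frame's x, y, z axes.
In Python, from cell import ctrl gives the robot as it stands.
- The arm moves only by the tool move_arm, never from a script. Its argument "rows" is a list of rows, each a list of 7 numbers: the shift along the tool's x, y, z each as a share of 400 mm, from -1 to 1, then the turn, a rotation vector about the tool's x, y, z each as a share of 120 degrees, from -1 to 1, then the finger opening in mm, from 0 to 85.4. A call has exactly 5 rows; each row shifts and turns the commanded pose from where the row before left it, along the tool's axes as they then stand; what a row does not reach is not made up. A row lasts 1/10 s, in which the tool goes at most 50 mm and 8.59 degrees, less where a joint would pass 70% of its speed; a pose out of reach is approached as far as the arm can. A call with a number of a shift or a turn outside -1 to 1 is refused whole. A call with a gripper value outside its range is refused whole. The fingers move at their own pace and stop on an object; the grip force is fixed at half the most. Time passes only in rows, so rows that do not move let the fingers close, or fill a call up. It gives the time, the measured TCP pose, the force, the opening and the grip force at its end, in the units of the state.
- ctrl.observe(): the state, without advancing time (a new reading comes with each control period).
- ctrl.get_image(name): name is "scene" or "top" or "wrist"; returns a dict with "frame" (480x640x3 uint8, red, green, blue), "fx", "fy", "cx", "cy" (pixels), "R" (3x3) and "t" (3): a world point X has camera coordinates R X + t. Camera axes: x right, y down, z forward; pixel columns grow to the right and rows downward; lengths in m; the calibration is good to about 2 mm. A picture is of the moment at which its call begins. There is no depth.
- ctrl.hand_in(): hands the job in; it is judged then, once.
The state is a dict: "time": time; "joints": joint angles; "qvel": joint speeds; "tau": joint torques, N m; "tcp_pos": TCP position; "orientation": TCP orientation; "force": force on the tool from outside, world axes, zero at the start; "moment": the same for the moment, N m; "opening": finger opening in m; "grasp_force": force on a finger pad.
Only numpy, scipy, OpenCV 4.12 (cv2) and the standard library are available. Lean on these libraries where they do the work, as an engineer would, in place of code of your own. Each camera call takes 0.05 s, during which the arm holds its last target. There are 200 camera calls.

### The job

The jar press on the worktop is still set to wind its plate up: first flip the small black selector on its ratchet head right across to its other stop. Then draw the handle back anticlockwise (seen from above) to its stop, feeling that it free-wheels and the screw stays still, and swing it clockwise to its other stop so that the plate winds down towards the jar. Never wind the plate up, and leave the selector flipped.

Things in the scene. Friction and masses are not known exactly. Their poses are not given: they have to be found in the camera images.
- press_axis (a point): Fixed point on the upright turning axis of the screw and handle, at the height of the knob's centre. The press is fixed: wooden foot 105 x 180 mm, two steel posts and a crossbar over a low jar with a black lid; on top, 134 mm above the worktop, a flat round steel ratchet head 102 mm across with a handle arm that points roughly to the robot's left (+y).
- knob_centre (a point): Centre of the upright wooden knob at the outer end of the handle arm: 24 mm across, 48 mm tall, centre 168 mm above the worktop, 100 mm from the axis; it spins freely on its pin. The arm below it is 18 mm wide, its top 32 mm under this point. About 4 N at the knob drives the screw; free-wheeling takes 1 to 2 N with light clicks.
- selector_tip (a point): Point near the free end of the black selector, an upright fin on the ratchet head: 6 mm thick, ending in a post 9 mm across at this point. Top 8 mm above it, flat head 16 mm below. The pivot is on the arm's centre line, 46 mm from the axis towards the knob; the fin reaches back from it towards the axis, this point 32 mm from the pivot. A sideways push of 2 to 3 N flips it; it stays where left.
- selector (a joint): Angle of the selector on the handle, rad, positive clockwise from above, stops at -0.6 and +0.6, 0 = fin along the arm. Starts at about -0.5: anticlockwise strokes wind the plate up. Past +0.42 it is fully reversed: anticlockwise free-wheels, clockwise winds the plate down. Looking from the axis along the arm to the knob, the post goes from the right side to the left.
- press_handle (a joint): Handle angle, rad, positive anticlockwise from above, stops at -0.6 (clockwise) and +0.6, 0 = arm square to the crossbar. It starts between -0.58 and -0.25. Pushing the selector may swing the handle anticlockwise by up to 0.3 rad before the ratchet holds it; that does no harm. The stops are two short pins on the crossbar's round plate.
- press_screw (a joint): Angle of the screw, rad, 0 at the start; positive (anticlockwise) winds the plate up, negative (clockwise) winds it down, 6.4 mm a radian. The ratchet has 20 teeth, so up to 0.35 rad of a driving stroke is lost before it bites.

How it is judged:
On the way, in this order (a step that is already met when the one before it is completed fails the run):
1. the selector is flipped across (value of joint selector above 0.42 rad and value of joint press_screw above -0.12 rad), for 0.2 s.
2. the handle is drawn back anticlockwise, free-wheeling, with the selector flipped (value of joint press_handle above 0.35 rad and value of joint selector above 0.42 rad), for 0.1 s.
At the end, for the whole second after the job is handed in: The handle is within 0.25 rad (14 degrees) of its clockwise stop, the screw has been wound down by more than 0.3 rad from its start, and the selector is within 0.18 rad (10 degrees) of its flipped stop (value of joint press_handle below -0.35 rad and value of joint press_screw below -0.3 rad and value of joint selector above 0.42 rad); the robot touches nothing.
It fails at once if the plate was wound up (screw turned anticlockwise by more than 0.12 rad) (value of joint press_screw above 0.12 rad).
It also fails if it takes over 45 s, if anything falls off the work surface, if the arm or the gripper's body presses on something with over 40 N, if the wrist force passes 120 N, or if a joint passes its speed limit or range.

## Working session

There is one attempt and no reset: what is moved stays moved. The work goes in short steps, Python scripts to look and compute and a tool call to move; the robot and the scene stay as the last step left them, time stands still between calls to the robot, and variables do not carry over. Pictures are saved under pics/ and viewed, at most 10 in all, crops included, and the job is handed in when it is done.

Besides the shell and the picture viewer there is one more tool, called after "Request:" as name([rows], argument=value, ...), one row to a line, values as JSON. move_arm: Moves the arm, as the interface text tells. Its arguments: {"type":"object","properties":{"rows":{"type":"array","items":{"type":"array","items":{"type":"number"}}}},"required":["rows"]}

```bash
mkdir -p pics; python3 - <<'E'
from cell import ctrl
import cv2,numpy as np
s=ctrl.observe();print(s['time'],s['tcp_pos'],s['orientation'],s['opening'])
ims=[]
for n in("top","scene"):
    d=ctrl.get_image(n);cv2.imwrite(f"pics/{n}0.png",d['frame'][:,:,::-1]);np.savez(f"{n}0.npz",**d);print(n,d['fx'],d['cx'],d['cy'],d['R'],d['t'])
E
```

```text
0.0 [0.21227841 0.47970391 0.23060025] [[-9.14409680e-01  4.04789093e-01 -8.53195830e-04]
 [ 4.04789929e-01  9.14408681e-01 -1.37005014e-03]
 [ 2.25588320e-04 -1.59815219e-03 -9.99998698e-01]] 0.08539194744351564
top 465.22570423782713 323.087245744925 239.25130354013464 [[-0.00602674 -0.99931901 -0.03640335]
 [-0.99014108  0.01105809 -0.13963654]
 [ 0.139944    0.03520289 -0.98953344]] [0.28089529 0.46674845 0.89461119]
scene 534.7363721212901 315.76010651228756 245.21594778465712 [[ 0.58598031 -0.81029029 -0.0075318 ]
 [-0.58452286 -0.41623745 -0.69647643]
 [ 0.56121307  0.41252399 -0.71754014]] [-0.07596408  0.46310344  0.55247202]
```

View pics/top0.png

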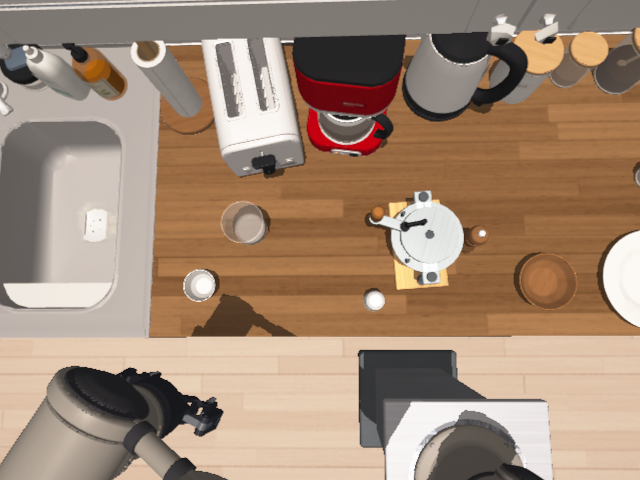

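View pics/scene0.png

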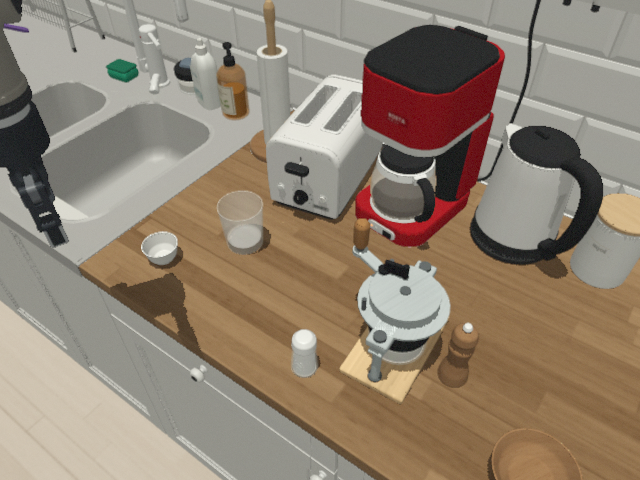

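Top view: ratchet head around (428,235), knob at (377,214), black selector from about (403,226) to (425,222). A pepper mill stands close to the right at (478,234). I'll enlarge this part.

```bash
python3 - <<'E'
import cv2
a=cv2.imread("pics/top0.png")[180:300,350:510];b=cv2.imread("pics/scene0.png")[210:400,320:490]
cv2.imwrite("pics/c1.png",cv2.resize(a,(800,600),interpolation=cv2.INTER_CUBIC))
cv2.imwrite("pics/c2.png",cv2.resize(b,None,fx=3,fy=3,interpolation=cv2.INTER_CUBIC))
E
```

```text
(no output)
```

View pics/c1.png

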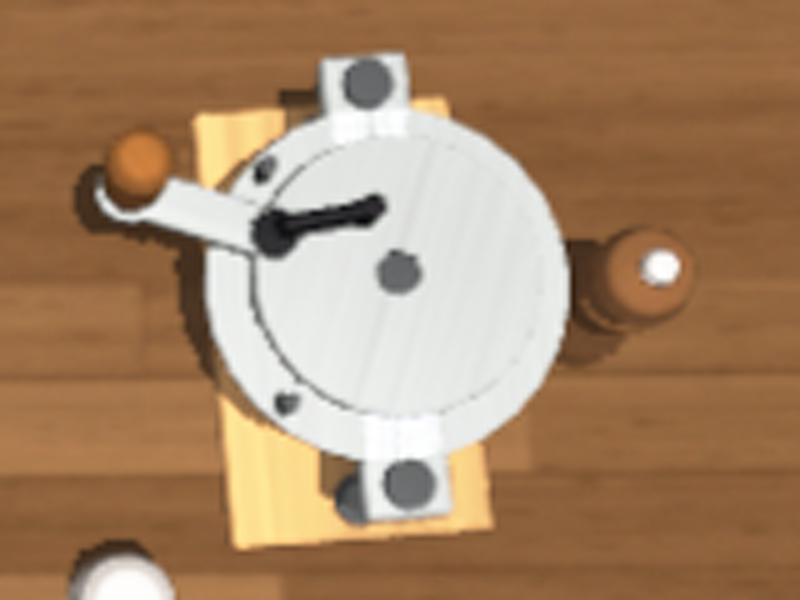

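View pics/c2.png

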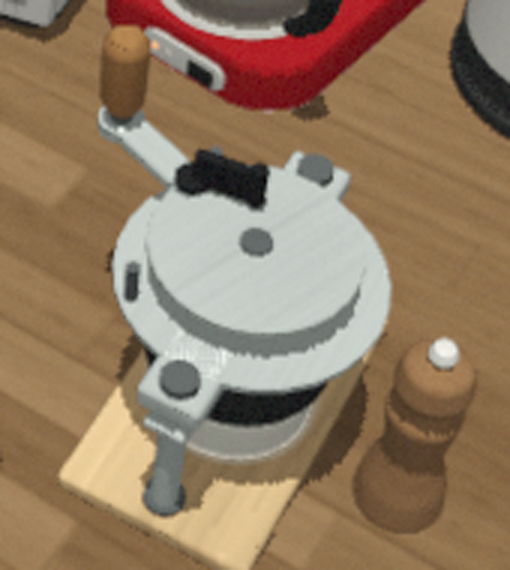

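```bash
cat > h.py <<'E'
import numpy as np
C={n:dict(np.load(f"{n}0.npz")) for n in("top","scene")}
def ray(n,u,v,c=None):
    c=c or C[n];d=c['R'].T@np.array([(u-c['cx'])/c['fx'],(v-c['cy'])/c['fy'],1]);return -c['R'].T@c['t'],d/np.linalg.norm(d)
def onz(n,u,v,z,c=None):
    o,d=ray(n,u,v,c);return o+d*(z-o[2])/d[2]
def tri(p,q):
    A=np.zeros((3,3));b=np.zeros(3)
    for o,d in(ray("top",*p),ray("scene",*q)):
        M=np.eye(3)-np.outer(d,d);A+=M;b+=M@o
    return np.linalg.solve(A,b)
E
python3 - <<'E'
from h import *
np.set_printoptions(precision=4,suppress=True)
P={}
for k,p,q,z in(("axis",(429.8,234.4),(405.7,290.3),.135),("knob",(378,212),(361.7,222),.192),("post",(424.6,221),(406,270),.158),("piv",(405,226.4),(384,269),.155),("pinA",(403,213.7),None,.13),("pinB",(407.4,260.4),None,.13),("postN",(423.6,196.6),None,.14),("postF",(431.8,276.6),None,.14),("mill",(482,233.4),(467,328),.15)):
    P[k]=onz("top",*p,z);print(k,P[k],onz("scene",*q,z) if q else '',tri(p,q) if q else '')
a=P['axis'][:2]
for k in P:
    d=P[k][:2]-a;print(k,np.hypot(*d),np.degrees(np.arctan2(d[1],d[0])))
d=P['post'][:2]-P['piv'][:2];print(np.hypot(*d))
E
```

```text
axis [0.462  0.0832 0.135 ] [0.4632 0.0842 0.135 ] [0.4617 0.0836 0.137 ]
knob [0.4925 0.179  0.192 ] [0.4925 0.1795 0.192 ] [0.4923 0.1792 0.1924]
post [0.4822 0.0958 0.158 ] [0.4774 0.0947 0.158 ] [0.4825 0.0957 0.153 ]
piv [0.4736 0.1295 0.155 ] [0.4637 0.1218 0.155 ] [0.4761 0.1275 0.1399]
pinA [0.5011 0.1288 0.13  ]  
pinB [0.4164 0.1236 0.13  ]  
postN [0.5299 0.0926 0.14  ]  
postF [0.3867 0.0835 0.14  ]  
mill [ 0.4605 -0.0042  0.15  ] [ 0.4423 -0.015   0.15  ] [ 0.464  -0.0118  0.1227]
axis 0.0 0.0
knob 0.10054253741414237 72.37666491046839
post 0.023812464503380336 31.841920183555015
piv 0.047752338021028025 75.90882261265304
pinA 0.06011327852800394 49.403000724639504
pinB 0.06092066141151483 138.47979134663544
postN 0.06849578205933442 7.891498267369643
postF 0.07535728457583109 179.75066286646936
mill 0.08738895304637123 -90.99841592191217
0.03483161262202723
```

Request:
move_arm([
  [-0.1,-0.062,0,0,0,0,26],
  [-0.1,-0.062,0,0,0,0,26],
  [-0.1,-0.062,0,0,0,0,26],
  [-0.1,-0.062,0,0,0,0,26],
  [-0.1,-0.062,0,0,0,0,26],
])

```text
time: 0.6
tcp_pos: [0.3457, 0.284, 0.2311]
orientation: [[-0.915, 0.404, -0.0], [0.404, 0.915, -0.0], [0.0, -0.0, -1.0]]
force: [0.9, 0.7, -0.4]
opening: 0.0265
grasp_force: 0.0
```

Request:
move_arm([
  [-0.1,-0.062,0,0,0,0,26],
  [-0.1,-0.062,0,0,0,0,26],
  [-0.1,-0.062,0,0,0,0,26],
  [-0.1,-0.062,0,0,0,0,26],
  [-0.1,-0.062,0,0,0,0,26],
])

```text
time: 1.1
tcp_pos: [0.4785, 0.0895, 0.2311]
orientation: [[-0.914, 0.405, -0.0], [0.405, 0.914, 0.0], [0.0, 0.0, -1.0]]
force: [1.4, 1.3, -0.1]
opening: 0.0259
grasp_force: 0.0
```

Request:
move_arm([
  [0,0,0,0,0,0.07,26],
  [0,0,0,0,0,0.07,26],
  [0,0,0,0,0,0.07,26],
  [0,0,0,0,0,0.07,26],
  [0,0,0,0,0,0.07,26],
])

```text
time: 1.6
tcp_pos: [0.4777, 0.0913, 0.2309]
orientation: [[-0.403, 0.915, -0.001], [0.915, 0.403, 0.0], [0.0, -0.001, -1.0]]
force: [1.1, -0.6, 0.2]
opening: 0.0258
grasp_force: 0.0
```

Request:
move_arm([
  [0,0,0,0,0,0.07,26],
  [0,0,0,0,0,0.07,26],
  [0,0,0,0,0,0.07,26],
  [0,0,0,0,0,0.07,26],
  [0,0,0,0,0,0.07,26],
])

```text
time: 2.1
tcp_pos: [0.4776, 0.0914, 0.231]
orientation: [[0.313, 0.95, -0.001], [0.95, -0.313, 0.0], [-0.0, -0.001, -1.0]]
force: [0.4, -0.5, -0.0]
opening: 0.0263
grasp_force: 0.0
```

```bash
cat > to.py <<'E'
# python3 to.py x y z : shares along tool axes to reach the target; prints state
import sys,numpy as np
from cell import ctrl
np.set_printoptions(precision=4,suppress=True)
s=ctrl.observe();R=np.array(s['orientation']);p=s['tcp_pos']
print('t',s['time'],'p',p,'yaw_x',np.degrees(np.arctan2(R[1,0],R[0,0])),'Rz',R[:,2],'F',s['force'],'open',s['opening'])
for a in sys.argv[1:]:
    print(a,'shares',R.T@(np.array(eval(a))-p)/.4)
E
python3 to.py .479,.0876,.23
```

```text
t 2.1 p [0.4776 0.0914 0.231 ] yaw_x 71.77258979931955 Rz [-0.0008  0.0001 -1.    ] F [ 0.4322 -0.5341 -0.0416] open 0.026347940837659258
.479,.0876,.23 shares [-0.0079  0.0062  0.0024]
```

Request:
move_arm([
  [-0.008,0.006,0.05,0,0,0,26],
  [0,0,0.05,0,0,0,26],
  [0,0,0.05,0,0,0,26],
  [0,0,0,0,0,0,26],
  [0,0,0,0,0,0,26],
])

```text
time: 2.6
tcp_pos: [0.4792, 0.0876, 0.1714]
orientation: [[0.307, 0.952, -0.001], [0.952, -0.307, 0.0], [-0.0, -0.001, -1.0]]
force: [-0.3, -0.2, 0.2]
opening: 0.026
grasp_force: 0.0
```

```bash
python3 - <<'E'
from cell import ctrl
import cv2,numpy as np
d=ctrl.get_image("wrist");cv2.imwrite("pics/w1.png",d['frame'][:,:,::-1])
def px(X):
    c=d['R']@np.array(X)+d['t'];return d['fx']*c[0]/c[2]+d['cx'],d['fy']*c[1]/c[2]+d['cy']
print('post',px([.482,.0959,.158]),'axis',px([.462,.0835,.136]),'tcp',px(ctrl.observe()['tcp_pos']))
E
```

```text
post (np.float64(321.5044952316057), np.float64(282.9050393645235)) axis (np.float64(288.70979192131813), np.float64(298.2634353785706)) tcp (np.float64(322.27983476401556), np.float64(319.25536432862003))
```

View pics/w1.png

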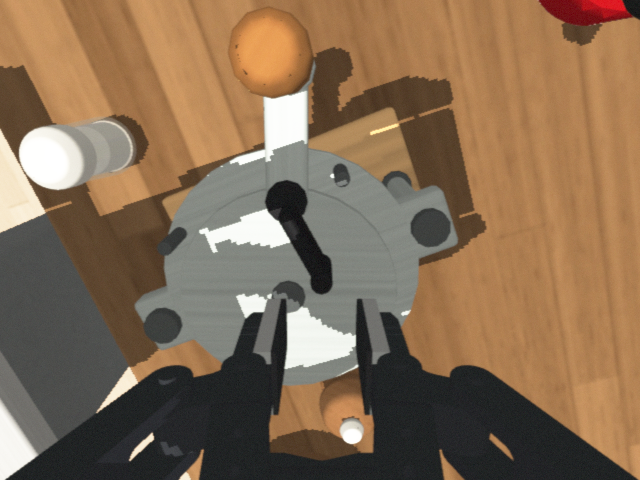

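Wrist view: post top at (321,275), midway between the fingertips at (275,300) and (365,300), with the pivot at (286,200). This agrees with the calculation, so I'll descend and push.

Request:
move_arm([
  [0,0,0.03,0,0,0,26],
  [0,0,0.03,0,0,0,26],
  [0,0,0.022,0,0,0,26],
  [0,0,0,0,0,0,26],
  [0,0,0,0,0,0,26],
])

```text
time: 3.15
tcp_pos: [0.4796, 0.0876, 0.1391]
orientation: [[0.307, 0.952, 0.001], [0.952, -0.307, 0.0], [0.0, 0.001, -1.0]]
force: [-0.2, -0.5, -0.1]
opening: 0.0259
grasp_force: 0.0
```

Request:
move_arm([
  [0,-0.01,0,0,0,0,26],
  [0,-0.01,0,0,0,0,26],
  [0,-0.01,0,0,0,0,26],
  [0,-0.01,0,0,0,0,26],
  [0,-0.01,0,0,0,0,26],
])

```text
time: 3.65
tcp_pos: [0.4608, 0.0932, 0.139]
orientation: [[0.307, 0.952, 0.002], [0.952, -0.307, -0.001], [-0.0, 0.003, -1.0]]
force: [2.8, -4.1, 0.0]
opening: 0.026
grasp_force: 2.1
```

Request:
move_arm([
  [0,-0.008,0,0,0,0,26],
  [0,-0.008,0,0,0,0,26],
  [0,-0.008,0,0,0,0,26],
  [0,-0.008,0,0,0,0,26],
  [0,-0.008,0,0,0,0,26],
])

```text
time: 4.15
tcp_pos: [0.4448, 0.0989, 0.1386]
orientation: [[0.307, 0.952, 0.0], [0.952, -0.307, 0.0], [0.0, 0.0, -1.0]]
force: [3.7, -1.8, 2.0]
opening: 0.0264
grasp_force: 2.2
```

```bash
python3 to.py; python3 - <<'E'
from cell import ctrl
import cv2
a=ctrl.get_image("wrist")['frame'][:,:,::-1];cv2.imwrite("pics/w2.png",a)
E
```

```text
t 4.15 p [0.4448 0.0989 0.1386] yaw_x 72.12132781296606 Rz [ 0.0004  0.0004 -1.    ] F [ 3.7336 -1.8335  2.0323] open 0.026433937184242674
```

View pics/w2.png

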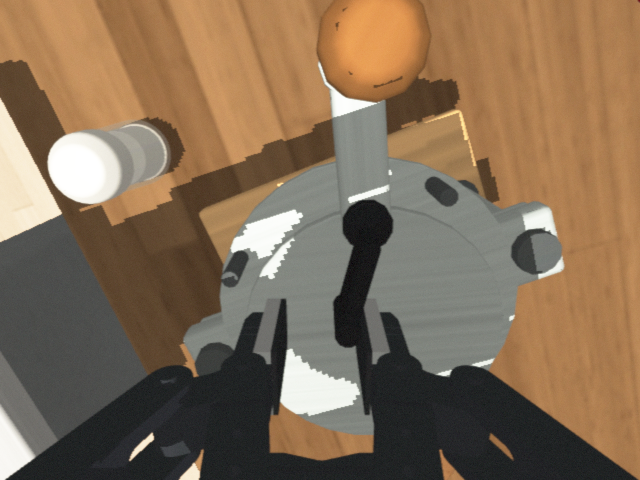

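The post is past centre, at (347,340) with the pivot at (368,223), and the arm has hardly swung. I'll keep pushing.

Request:
move_arm([
  [0,-0.006,0,0,0,0,26],
  [0,-0.006,0,0,0,0,26],
  [0,-0.006,0,0,0,0,26],
  [0,-0.006,0,0,0,0,26],
  [0,-0.006,0,0,0,0,26],
])

```text
time: 4.7
tcp_pos: [0.4353, 0.1015, 0.1389]
orientation: [[0.307, 0.952, 0.004], [0.952, -0.307, -0.002], [-0.0, 0.005, -1.0]]
force: [10.3, -11.9, -2.5]
opening: 0.0263
grasp_force: 6.9
```

```bash
python3 to.py; python3 - <<'E'
from cell import ctrl
import cv2
a=ctrl.get_image("wrist")['frame'][:,:,::-1];cv2.imwrite("pics/w3.png",a)
E
```

```text
t 4.7 p [0.4353 0.1015 0.1389] yaw_x 72.1477311383792 Rz [ 0.0043 -0.0019 -1.    ] F [ 10.2678 -11.913   -2.5129] open 0.026319479120352863
```

View pics/w3.png

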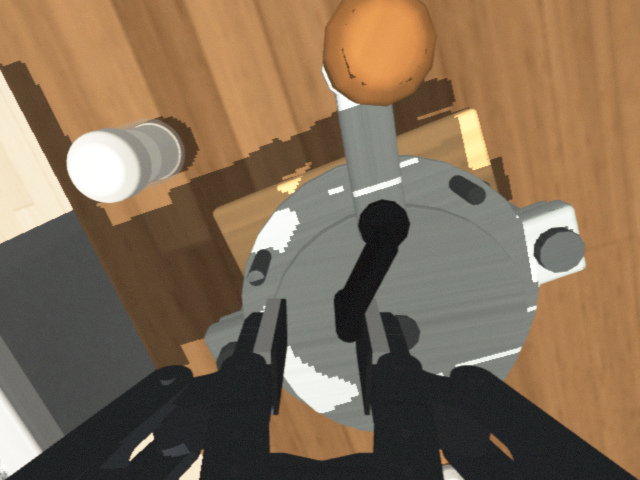

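```bash
python3 - <<'E'
from cell import ctrl
from h import *
d=ctrl.get_image("wrist")
a=np.array([.462,.0835]);piv=onz(0,383,223,.158,d)[:2];post=onz(0,348,327,.158,d)[:2];kn=onz(0,379,47,.192,d)[:2];ax=onz(0,405,332,.136,d)[:2]
print(piv,post,kn,ax,np.linalg.norm(piv-post),np.linalg.norm(kn-a))
an=lambda v:np.degrees(np.arctan2(v[1],v[0]))
print('arm',an(kn-a),an(piv-a),'handle',np.radians(an(kn-a)-93.7),'fin',an(piv-post),'sel',np.radians(an(kn-a)-an(piv-post)))
E
python3 to.py
```

```text
[0.46604254 0.13700219] [0.4455642  0.10581721] [0.47271213 0.1831784 ] [0.46383482 0.0838901 ] 0.037307716611793114 0.10025234790783717
arm 83.86613849444143 85.67903417507736 handle -0.17163326145712376 fin 56.70816691095961 sel 0.4739960222948158
t 4.8 p [0.4347 0.101  0.1388] yaw_x 72.14907249605906 Rz [ 0.0029 -0.0027 -1.    ] F [ 7.2877 -8.7544 -1.4764] open 0.0258034444313279
```

Request:
move_arm([
  [0,-0.005,0,0,0,0,26],
  [0,-0.005,0,0,0,0,26],
  [0,0,0,0,0,0,26],
  [0,0,0,0,0,0,26],
  [0,0,0,0,0,0,26],
])

```text
time: 5.3
tcp_pos: [0.4331, 0.1006, 0.139]
orientation: [[0.307, 0.952, 0.007], [0.952, -0.307, -0.005], [-0.003, 0.008, -1.0]]
force: [14.2, -18.0, -4.6]
opening: 0.0257
grasp_force: 9.4
```

```bash
python3 to.py; python3 - <<'E'
from cell import ctrl
import cv2,numpy as np
d=ctrl.get_image("wrist");np.savez("w4.npz",**d)
cv2.imwrite("pics/w4.png",d['frame'][:,:,::-1])
E
```

```text
t 5.3 p [0.4331 0.1006 0.139 ] yaw_x 72.11720277308297 Rz [ 0.007 -0.005 -1.   ] F [ 14.2322 -18.0258  -4.6442] open 0.02566927801813644
```

View pics/w4.png

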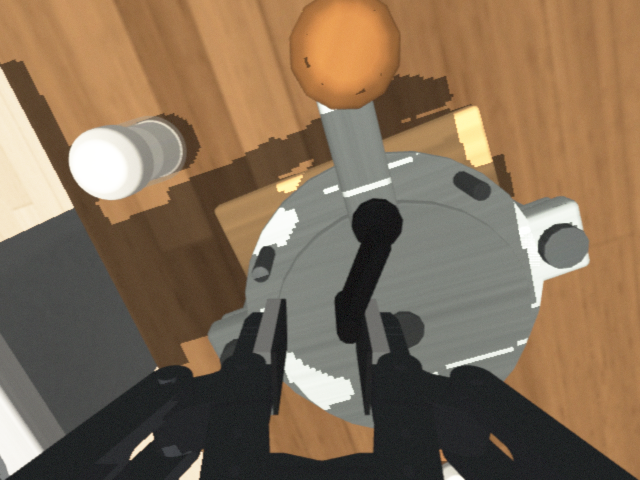

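Request:
move_arm([
  [0,0.015,0,0,0,0,26],
  [0,0.01,0,0,0,0,26],
  [0,0,-0.05,0,0,0,26],
  [0,0,-0.1,0,0,0,26],
  [0,0,-0.1,0,0,0,26],
])

```text
time: 5.85
tcp_pos: [0.4376, 0.1009, 0.2388]
orientation: [[0.307, 0.952, -0.005], [0.952, -0.307, 0.001], [-0.001, -0.005, -1.0]]
force: [1.6, -0.7, 0.3]
opening: 0.0255
grasp_force: 0.0
```

```bash
python3 - <<'E'
from cell import ctrl
from h import *
import cv2
d=dict(np.load("w4.npz"));an=lambda v:np.degrees(np.arctan2(v[1],v[0]))
a=np.array([.462,.0835]);piv=onz(0,377,222,.158,d)[:2];post=onz(0,350,325,.158,d)[:2];kn=onz(0,345,50,.192,d)[:2]
print(kn,'handle',np.radians(an(kn-a)-93.7),'sel',np.radians(an(kn-a)-an(piv-post)))
d=ctrl.get_image("wrist");np.savez("w5.npz",**d);cv2.imwrite("pics/w5.png",d['frame'][:,:,::-1])
E
python3 to.py
```

```text
[0.46444248 0.18434116] handle -0.08879353092624699 sel 0.4944253895913097
t 5.9 p [0.4409 0.1012 0.2456] yaw_x 72.16125782330002 Rz [ 0.0076  0.0012 -1.    ] F [2.6328 0.05   5.5674] open 0.026239860962724994
```

View pics/w5.png

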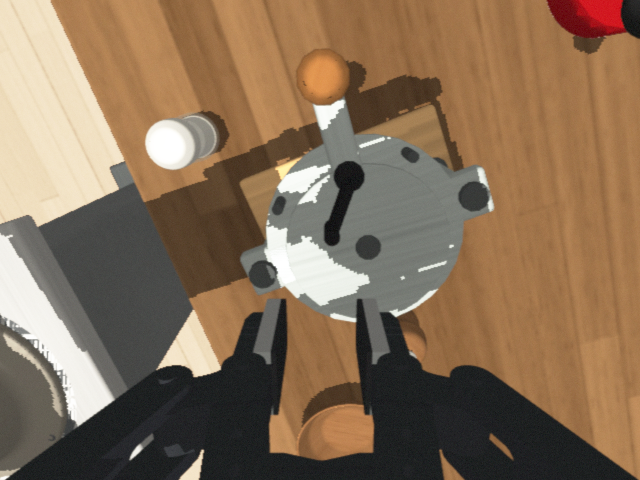

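Selector lies about 31° across the arm (pivot (348,177), post (331,238), axis (368,246)), so it is flipped. Next is the knob, at (323,76).

```bash
python3 - <<'E'
from h import *
d=dict(np.load("w5.npz"))
for p,z in(((323,76),.192),((348,177),.158),((331,238),.158),((368,246),.136)):print(onz(0,*p,z,d))
E
python3 to.py .464,.1834,.25
```

```text
[0.46520554 0.18472981 0.192     ]
[0.46295214 0.13402196 0.158     ]
[0.44412529 0.10414122 0.158     ]
[0.46239565 0.0850132  0.136     ]
t 5.9 p [0.4409 0.1012 0.2456] yaw_x 72.16125782330002 Rz [ 0.0076  0.0012 -1.    ] F [2.6328 0.05   5.5674] open 0.026239860962724994
.464,.1834,.25 shares [ 0.2134 -0.0078 -0.0103]
```

Request:
move_arm([
  [0.07,-0.003,0,0,0,0,40],
  [0.07,-0.003,0,0,0,0,40],
  [0.073,-0.002,0,0,0,-0.06,40],
  [0,0,0,0,0,-0.06,40],
  [0,0,0,0,0,-0.06,40],
])

```text
time: 6.4
tcp_pos: [0.4612, 0.1838, 0.2376]
orientation: [[-0.072, 0.997, -0.003], [0.997, 0.072, 0.0], [0.0, -0.003, -1.0]]
force: [0.6, 0.1, 0.5]
opening: 0.0399
grasp_force: 0.0
```

```bash
python3 to.py .4645,.184,.152
```

```text
t 6.4 p [0.4612 0.1838 0.2376] yaw_x 94.14443905810535 Rz [-0.0029  0.0001 -1.    ] F [0.5739 0.1453 0.4615] open 0.03991157133551466
.4645,.184,.152 shares [-0.0001  0.0089  0.2139]
```

Request:
move_arm([
  [0,0.007,0.04,0,0,0,40],
  [0,0,0.06,0,0,0,40],
  [0,0,0.06,0,0,0,40],
  [0,0,0.052,0,0,0,40],
  [0,0,0,0,0,0,40],
])

```text
time: 6.9
tcp_pos: [0.4624, 0.1826, 0.1507]
orientation: [[-0.065, 0.998, -0.008], [0.998, 0.065, -0.001], [-0.001, -0.008, -1.0]]
force: [0.1, -0.3, -0.0]
opening: 0.0399
grasp_force: 0.0
```

```bash
python3 to.py .4366,.1815,.152 .4165,.1757,.152 .3964,.1647,.152
```

```text
t 6.9 p [0.4624 0.1826 0.1507] yaw_x 93.74132519030526 Rz [-0.0077 -0.0012 -1.    ] F [ 0.0719 -0.2568 -0.0445] open 0.03986795477686566
.4366,.1815,.152 shares [ 0.0014 -0.0645 -0.0026]
.4165,.1757,.152 shares [-0.0097 -0.1156 -0.0022]
.3964,.1647,.152 shares [-0.0339 -0.1675 -0.0018]
```

Request:
move_arm([
  [0,-0.013,0,0,0,0,40],
  [0,-0.013,0,0,0,0,40],
  [0,-0.013,0,0,0,0,40],
  [0,-0.013,0,0,0,0,40],
  [0,-0.013,0,0,0,0,40],
])

```text
time: 7.4
tcp_pos: [0.4393, 0.1812, 0.1545]
orientation: [[-0.065, 0.998, 0.002], [0.998, 0.065, 0.001], [0.0, 0.002, -1.0]]
force: [1.3, 0.2, 1.0]
opening: 0.0398
grasp_force: 0.5
```

Request:
move_arm([
  [-0.002,-0.01,0,0,0,0,40],
  [-0.002,-0.01,0,0,0,0,40],
  [-0.002,-0.01,0,0,0,0,40],
  [-0.002,-0.01,0,0,0,0,40],
  [-0.002,-0.01,0,0,0,0,40],
])

```text
time: 7.9
tcp_pos: [0.4191, 0.1756, 0.1536]
orientation: [[-0.065, 0.998, -0.0], [0.998, 0.065, 0.0], [0.0, -0.0, -1.0]]
force: [0.8, 0.8, 0.1]
opening: 0.0399
grasp_force: 0.3
```

Request:
move_arm([
  [-0.005,-0.01,0,0,0,0,40],
  [-0.005,-0.01,0,0,0,0,40],
  [-0.005,-0.01,0,0,0,0,40],
  [-0.005,-0.01,0,0,0,0,40],
  [-0.005,-0.01,0,0,0,0,40],
])

```text
time: 8.4
tcp_pos: [0.3998, 0.1643, 0.1537]
orientation: [[-0.065, 0.998, -0.0], [0.998, 0.065, 0.0], [0.0, -0.0, -1.0]]
force: [0.7, -0.8, 0.4]
opening: 0.0397
grasp_force: 0.4
```

```bash
python3 to.py .3964,.1647,.152;  python3 - <<'E'
from cell import ctrl
import cv2,numpy as np
d=ctrl.get_image("top");np.savez("top1.npz",**d);w=ctrl.get_image("wrist")['frame']
a=cv2.resize(d['frame'][180:300,340:460],(480,480),interpolation=cv2.INTER_CUBIC)
cv2.imwrite("pics/c6.png",np.hstack([a,cv2.resize(w,(320,240)).repeat(1,0)[np.r_[0:240,0:240]]])[:,:,::-1])
E
```

```text
t 8.4 p [0.3998 0.1643 0.1537] yaw_x 93.7186215406062 Rz [-0.0002  0.     -1.    ] F [ 0.7042 -0.8163  0.4261] open 0.03966840729718477
.3964,.1647,.152 shares [ 0.0016 -0.0083  0.0041]
```

View pics/c6.png

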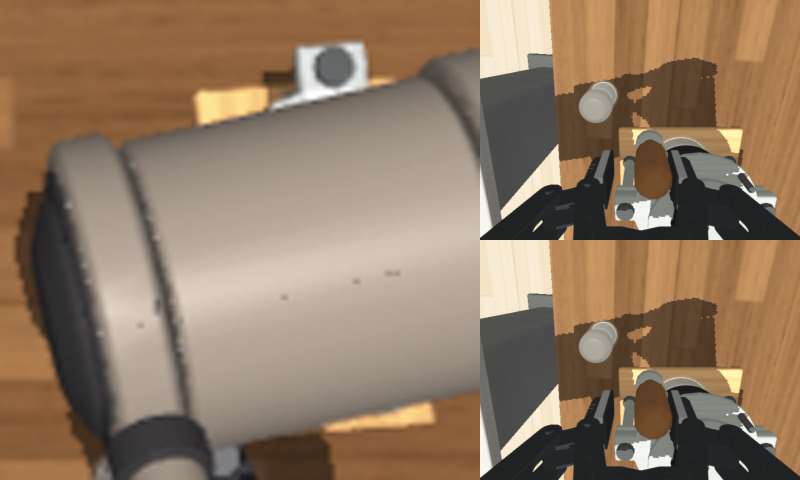

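The wrist view shows the knob (around (653,165)) against the right pad, with about 1 N of force, so it is free-wheeling. I'll move on to the stop.

Request:
move_arm([
  [-0.005,-0.009,0,0,0,0,40],
  [-0.005,-0.009,0,0,0,0,40],
  [-0.004,-0.006,0,0,0,0,40],
  [0,0,0,0,0,0,40],
  [0,0,0,0,0,0,40],
])

```text
time: 9.0
tcp_pos: [0.3921, 0.1583, 0.1539]
orientation: [[-0.065, 0.998, 0.003], [0.998, 0.065, 0.001], [0.0, 0.003, -1.0]]
force: [5.3, -0.0, -3.7]
opening: 0.0403
grasp_force: 2.7
```

```bash
python3 - <<'E'
import numpy as np
from cell import ctrl
# way-points for the clockwise stroke: centre = knob + 8 mm along tool y
for h in (.55,.35,.15,-.05,-.25,-.45,-.6):
    t=np.radians(93.7)+h;print(h,np.round([.462+.1*np.cos(t)+.008,.0835+.1*np.sin(t)+.0005],4))
E
python3 to.py .413,.165,.1537 .5191,.171,.1537
```

```text
0.55 [0.4123 0.1657]
0.35 [0.4297 0.1755]
0.15 [0.4487 0.1817]
-0.05 [0.4685 0.184 ]
-0.25 [0.4884 0.1823]
-0.45 [0.5076 0.1767]
-0.6 [0.521 0.17 ]
t 9.0 p [0.3921 0.1583 0.1539] yaw_x 93.70293893012287 Rz [ 0.0029  0.0005 -1.    ] F [ 5.3154 -0.0077 -3.6694] open 0.04029627976091395
.413,.165,.1537 shares [0.0134 0.0532 0.0006]
.5191,.171,.1537 shares [0.0112 0.3188 0.0013]
```

Request:
move_arm([
  [0.003,0.014,0,0,0,0,40],
  [0.003,0.014,0,0,0,0,40],
  [0.003,0.014,0,0,0,0,40],
  [0.003,0.014,0,0,0,0,40],
  [0.002,0.002,0,0,0,0,40],
])

```text
time: 9.5
tcp_pos: [0.4134, 0.1655, 0.1535]
orientation: [[-0.065, 0.998, -0.002], [0.998, 0.065, -0.0], [0.0, -0.002, -1.0]]
force: [-2.7, 0.1, 2.9]
opening: 0.0399
grasp_force: 1.8
```

Request:
move_arm([
  [0.011,0.022,0,0,0,0,40],
  [0.011,0.022,0,0,0,0,40],
  [0.006,0.024,0,0,0,0,40],
  [0.006,0.024,0,0,0,0,40],
  [0,0,0,0,0,0,40],
])

```text
time: 10.0
tcp_pos: [0.4514, 0.1816, 0.1537]
orientation: [[-0.065, 0.998, 0.002], [0.998, 0.065, 0.0], [0.0, 0.002, -1.0]]
force: [0.5, 0.1, -0.0]
opening: 0.0398
grasp_force: 0.0
```

```bash
python3 to.py .4487,.1817,.1537
```

```text
t 10.0 p [0.4514 0.1816 0.1537] yaw_x 93.7185381668831 Rz [ 0.0022  0.0004 -1.    ] F [ 0.5338  0.1006 -0.0383] open 0.03977652306298875
.4487,.1817,.1537 shares [ 0.0006 -0.0066  0.    ]
```

Request:
move_arm([
  [0.001,0.023,0,0,0,0,40],
  [0.001,0.022,0,0,0,0,40],
  [-0.004,0.024,0,0,0,0,40],
  [-0.004,0.024,0,0,0,0,40],
  [0,0,0,0,0,0,40],
])

```text
time: 10.5
tcp_pos: [0.4887, 0.1812, 0.1538]
orientation: [[-0.064, 0.998, 0.002], [0.998, 0.064, 0.0], [0.0, 0.002, -1.0]]
force: [0.8, 0.4, -0.3]
opening: 0.0395
grasp_force: 0.0
```

Request:
move_arm([
  [-0.008,0.024,0,0,0,0,40],
  [-0.009,0.023,0,0,0,0,40],
  [-0.009,0.016,0,0,0,0,40],
  [-0.009,0.014,0,0,0,0,40],
  [0,0,0,0,0,0,40],
])

```text
time: 11.0
tcp_pos: [0.5198, 0.1689, 0.1538]
orientation: [[-0.064, 0.998, 0.002], [0.998, 0.064, 0.0], [-0.0, 0.002, -1.0]]
force: [0.7, -0.4, -0.1]
opening: 0.0398
grasp_force: 0.0
```

```bash
python3 to.py .521,.17,.1537
```

```text
t 11.0 p [0.5198 0.1689 0.1538] yaw_x 93.67832050516293 Rz [ 0.0016  0.0001 -1.    ] F [ 0.6894 -0.3858 -0.1322] open 0.039796283703386025
.521,.17,.1537 shares [0.0026 0.0033 0.0001]
```

I've used all 10 picture views, so from here I measure numerically. First I'll press on to feel for the clockwise stop.

Request:
move_arm([
  [-0.003,0.008,0,0,0,0,40],
  [-0.003,0.008,0,0,0,0,40],
  [-0.003,0.005,0,0,0,0,40],
  [0,0,0,0,0,0,40],
  [0,0,0,0,0,0,40],
])

```text
time: 11.5
tcp_pos: [0.522, 0.1661, 0.1534]
orientation: [[-0.066, 0.998, -0.011], [0.998, 0.066, -0.001], [-0.001, -0.011, -1.0]]
force: [-19.7, -1.9, 10.5]
opening: 0.0399
grasp_force: 9.9
```

```bash
python3 to.py; python3 - <<'E'
from cell import ctrl
from h import *
import cv2
d=ctrl.get_image("wrist");hsv=cv2.cvtColor(d['frame'],cv2.COLOR_RGB2HSV)
c=d['R']@np.array([.513,.1695,.192])+d['t'];u,v=d['fx']*c[0]/c[2]+d['cx'],d['fy']*c[1]/c[2]+d['cy']
print('expected knob top',u,v)
for y in range(int(v)-30,int(v)+60,15):print(y,[tuple(int(i) for i in hsv[y,x]) for x in range(int(u)-75,int(u)+76,25) if 0<=x<640 and 0<=y<480])
E
```

```text
t 11.5 p [0.522  0.1661 0.1534] yaw_x 93.76808717342072 Rz [-0.0113 -0.0014 -0.9999] F [-19.6587  -1.887   10.4535] open 0.039889702728433354
expected knob top 289.4211199173058 372.98643888340683
342 [(45, 9, 115), (18, 10, 130), (14, 153, 120), (14, 162, 129), (13, 147, 128), (42, 10, 129), (15, 135, 194)]
357 [(99, 43, 42), (30, 9, 147), (14, 154, 124), (14, 160, 131), (15, 156, 126), (50, 16, 145), (15, 137, 199)]
372 [(107, 33, 69), (120, 21, 37), (14, 158, 129), (14, 153, 135), (14, 151, 123), (42, 10, 133), (14, 134, 205)]
387 [(100, 33, 47), (75, 13, 38), (50, 6, 244), (14, 156, 134), (39, 11, 156), (49, 13, 158), (14, 134, 201)]
402 [(70, 19, 41), (81, 43, 42), (54, 8, 154), (48, 8, 154), (30, 1, 255), (60, 4, 64), (15, 135, 202)]
417 [(84, 29, 44), (80, 36, 43), (43, 15, 151), (41, 14, 147), (0, 0, 254), (70, 11, 140), (15, 139, 203)]
```

At the stop, with 20 N of contact force. I'll back off and lift clear.

Request:
move_arm([
  [0.004,-0.013,0,0,0,0,40],
  [0.003,-0.013,0,0,0,0,40],
  [0,0,0,0,0,0,40],
  [0,0,-0.05,0,0,0,40],
  [0,0,-0.1,0,0,0,40],
])

```text
time: 12.05
tcp_pos: [0.5155, 0.1681, 0.2118]
orientation: [[-0.065, 0.998, -0.005], [0.998, 0.065, -0.001], [-0.001, -0.005, -1.0]]
force: [-0.2, -0.3, 0.9]
opening: 0.0399
grasp_force: 0.0
```

Request:
move_arm([
  [0,0,-0.1,0,0,0,40],
  [-0.08,0,-0.05,0,0,0,40],
  [-0.12,0,0,0,0,0,40],
  [-0.08,0,0,0,0,0,40],
  [0,0,0,0,0,0,40],
])

```text
time: 12.55
tcp_pos: [0.5247, 0.0531, 0.274]
orientation: [[-0.061, 0.998, 0.002], [0.998, 0.061, -0.001], [-0.001, 0.002, -1.0]]
force: [-0.5, 0.4, 1.3]
opening: 0.0399
grasp_force: 0.0
```

```bash
python3 to.py; python3 - <<'E'
from cell import ctrl
from h import *
import cv2
d=ctrl.get_image("wrist")
def px(X):
    c=d['R']@np.array(X)+d['t'];return np.array([d['fx']*c[0]/c[2]+d['cx'],d['fy']*c[1]/c[2]+d['cy']])
a=np.array([.462,.0835])
hsv=cv2.cvtColor(d['frame'],cv2.COLOR_RGB2HSV)
print('axis px',px([*a,.136]),'knob exp',px([.513,.1695,.192]))
blk=((hsv[:,:,2]<50)).astype('uint8')
n,l,st,ce=cv2.connectedComponentsWithStats(blk)
for i in range(1,n):
    if st[i,4]>150:print('blk',st[i],ce[i],onz(0,*ce[i],.158,d))
    if 150<st[i,4]<6000:
        ys,xs=np.where(l==i);P=np.array([onz(0,x,y,.158,d)[:2] for x,y in zip(xs,ys)])
        m=P.mean(0);w,V=np.linalg.eigh(np.cov((P-m).T));print('  axis deg',np.degrees(np.arctan2(V[1,1],V[0,1]))%180,'len',4*np.sqrt(w[1]),'far',P[np.argmax(np.linalg.norm(P-m,axis=1))])
k=cv2.inRange(hsv,(8,110,60),(20,255,255))
k2=k.copy();c=px([.513,.1695,.192]);r=40;m=np.zeros_like(k);cv2.circle(m,(int(c[0]),int(c[1])),r,255,-1)
print('knob frac',(k[m>0]>0).mean())
g=cv2.HoughCircles(cv2.medianBlur(hsv[:,:,1],5),cv2.HOUGH_GRADIENT,1,40,param1=100,param2=20,minRadius=15,maxRadius=40)
if g is not None:
  for q in g[0][:8]:print('circ',q,onz(0,q[0],q[1],.192,d))
E
```

```text
t 12.55 p [0.5247 0.0531 0.274 ] yaw_x 93.47386042213408 Rz [ 0.0018 -0.0013 -1.    ] F [-0.4752  0.4363  1.2833] open 0.03987491843997314
axis px [228.65887273 168.55331798] knob exp [310.83922794  14.63367796]
blk [ 512   21  107   76 3565] [564.12314165  63.02608696] [0.65673699 0.1590501  0.158     ]
  axis deg 29.302910545826563 len 0.06554796395221506 far [0.68378992 0.17318553]
blk [629  58  11  46 378] [634.93386243  79.6984127 ] [0.69952043 0.15276915 0.158     ]
  axis deg 107.4662316015632 len 0.024843080896057676 far [0.70565206 0.14034537]
blk [203 103  73  34 788] [236.28807107 119.19162437] [0.47118409 0.11690093 0.158     ]
  axis deg 21.016653605748814 len 0.051953979071146565 far [0.49381937 0.12235978]
blk [ 517  143  123  312 9073] [573.03240384 311.5527389 ] [0.70100477 0.00341915 0.158     ]
blk [    0   301   640   179 46656] [323.50647291 424.82105195] [ 0.53644835 -0.10234913  0.158     ]
knob frac 0.8608289870985452
circ [125.5  27.5  23.9] [0.42455876 0.15849394 0.192     ]
```

```bash
python3 -c "
from cell import ctrl
print(ctrl.hand_in())"
```

```text
the job is handed in; nothing more can be done
None
```

I flipped the selector to about its far stop, drew the handle back free-wheeling to its anticlockwise stop, swung it clockwise to its other stop and handed in at about 12.6 s; hand-in gave no verdict, and I inferred the screw's winding-down from the stroke rather than measuring it.

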